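Make up a rose gift set

ROBOT

A 6-joint arm with a two-finger parallel gripper is mounted at the origin on a cart in front of the work surface, level with it; the furniture and walls round the work are solid. World frame = base frame: x ahead of the robot, y to its left, z up, the work surface at z = 0. Lengths are in m, angles in rad, forces in N, time in s.
With the tool pointing down it reaches from about 0.325 to 0.85 m from the base axis. Payload 4.4 kg.
Tool frame: the origin (TCP) lies on the centre line of the jaws, within the pads' length; the fingertips stand 11 mm ahead of it and the grasp point (between the pads) lies 8 mm behind it; z points along the fingers, y is the line along which they close (so a half turn about z gives the same grasp; the last joint's range is limited). The gripper opens to 94 mm and grips with 3 to 60 N. Pads are 16 mm wide; open, the fingers measure 119 mm over their backs; the gripper's body (75 mm by 177 mm) begins 78 mm behind the grasp point.
Start: joints at [1.058, 0.207, 1.542, -0, 1.393, -0.15], TCP at [0.204, 0.538, 0.216] pointing down, gripper open.
Joint ranges: [-2.73, 2.73], [-0.86, 2.22], [0.23, 2.46], [-1.11, 4.25], [0.08, 2.63], [-2.82, 2.82]. Speed limits (rad/s): [2.79, 2.79, 3.14, 3.14, 3.14, 3.14].

INTERFACE

Orientations are given as a unit quaternion [w, x, y, z].
In Python, from bench import bot gives the robot as it stands. The module is installed in compiled form; this text tells all that it offers.
- The arm moves only by the shell command python3 -m pendant 'ROWS' [FORCE]. ROWS is JSON, a list of rows, each a list of 3 entries, a list of its own where there are three numbers: the closure, from 0 (fully open) to 1 (shut), then the shift along the tool's x, y, z in mm, then the turn about the tool's z in degrees. A call has 1 to 12 rows; each row shifts and turns the commanded pose from where the row before left it, along the tool's axes as they then stand; what a row does not reach is not made up. A row lasts 1/8 s, in which the tool goes at most 62.5 mm and 10.7 degrees, less where a joint would pass 70% of its speed; a pose out of reach is approached as far as the arm can. A call with a gripper value outside its range is refused whole. The fingers move at their own pace and stop on an object; FORCE is the grip in N (left out, the last holds). Time passes only in rows, so rows that do not move let the fingers close. It gives the time, the measured TCP pose, the force, the opening and the grip force at its end, in the units of the state.
- bot.sense(): the state, without advancing time (a new reading comes with each control period).
- bot.capture(name): name is "scene" or "top" or "wrist"; returns the picture (420x560x3 uint8, red, green, blue); there is no depth.
- bot.calibration(name): a dict with "mtx" (3x3 intrinsics, pixels), "R" (3x3) and "t" (3): a world point X has camera coordinates R X + t. Camera axes: x right, y down, z forward; pixel columns grow to the right and rows downward; lengths in m; the calibration is good to about 2 mm. A picture is of the moment at which its call begins: read the wrist's pose just before it. calibration takes no time and is no camera call; for the wrist camera it gives the pose at the moment of the call.
- bot.sign_off(): hands the job in; it is judged then, once.
The state is a dict: "t": time; "q": joint angles; "joint_velocities": joint speeds; "joint_efforts": joint torques, N m; "tcp_pos": TCP position; "tool_rot": TCP orientation; "ft_force": force on the tool from outside, world axes, zero at the start; "ft_torque": the same for the moment, N m; "finger_gap": finger opening in m; "gripper_force": force on a finger pad.
Only numpy, scipy, OpenCV 4.12 (cv2) and the standard library are available. Lean on these libraries where they do the work, as an engineer would, in place of code of your own. Each camera call takes 0.05 s, during which the arm holds its last target. There are 200 camera calls.

TASK

Make up one rose gift set: stand the pink-lidded jar, the pink-capped amber serum bottle, the pink-capped roll-on stick and the rose perfume flacon upright in the kraft gift tray, each right down in the cup whose well is shaped for it (the cups sit in the tray in any order). The green-capped look-alikes belong to another range: leave them standing where they are, and tip nothing over.

Things in the scene. Friction and masses are not known exactly. Their poses are not given: they have to be found in the camera images.
- pink_jar: cream jar, white with a pink screw lid, 53 mm diameter, 46 mm tall, standing upright; origin at the centre of its underside, z up. The lid is fixed on. About 120 g.
- pink_serum: amber serum bottle with a white label band and a pink dropper cap, standing upright: body 38 mm diameter to 50 mm height, then tapering to a cap of 23 mm diameter from 60 to 74 mm, 88 mm tall in all; origin at the centre of its underside, z up. About 90 g.
- pink_rollon: small white roll-on stick with a pink cap and a pink ring, standing upright, 24 mm diameter, 60 mm tall (cap above 38 mm, 23 mm diameter); two fixed look-alikes with green caps stand at the back beside a roll of labels; origin at the centre of its underside, z up. About 45 g.
- flacon: pale rose perfume flacon, standing upright: a rounded block 32 mm (its x) by 54 mm (its y) and 46 mm high, on it a short brass neck and a square pale wooden cap, 26 x 26 mm (sides along its x and y) from 51 to 77 mm height; the cap is fixed on and can carry the flacon; origin at the centre of its underside, z up. About 130 g. Either way round is alike.
- jar_cup: square cream-coloured moulded cup, 73 x 73 x 20 mm, fixed in the kraft tray; origin at the centre of its underside, z up, sides along x and y. Its top face is 20 mm and the floor of its well 6 mm above the origin (well 14 mm deep, rim chamfered 2.5 mm). It has the widest round well, 64 mm diameter: for the jar. Near the right of the tray the raised black handle of the blue bag sealer (fixed) ends about 235 mm above the bench: carry things over it or in front of it.
- serum_cup: square cream-coloured moulded cup, 73 x 73 x 20 mm, fixed in the kraft tray; origin at the centre of its underside, z up, sides along x and y. Its top face is 20 mm and the floor of its well 6 mm above the origin (well 14 mm deep, rim chamfered 2.5 mm). It has the middle round well, 50 mm diameter: for the serum bottle.
- rollon_cup: square cream-coloured moulded cup, 73 x 73 x 20 mm, fixed in the kraft tray; origin at the centre of its underside, z up, sides along x and y. Its top face is 20 mm and the floor of its well 6 mm above the origin (well 14 mm deep, rim chamfered 2.5 mm). It has the smallest round well, 36 mm diameter: for the roll-on stick.
- flacon_cup: square cream-coloured moulded cup, 73 x 73 x 20 mm, fixed in the kraft tray; origin at the centre of its underside, z up, sides along x and y. Its top face is 20 mm and the floor of its well 6 mm above the origin (well 14 mm deep, rim chamfered 2.5 mm). It has the oblong well, 44 mm along its x by 64 mm along its y: for the flacon (x of the flacon along x of the cup, either way round).
- green_jar: look-alike of the jar with a green lid, 53 mm diameter, 46 mm tall, loose, standing upright; origin at the centre of its underside. Stays where it is.
- green_serum: look-alike of the serum bottle with a green dropper cap, 38 mm diameter, 88 mm tall, loose, standing upright; origin at the centre of its underside. Stays where it is.
Mind the look-alikes: they are no part of the job. Leave any blue look-alike of the pink_serum alone.

How it is judged:
By the outcome, as a careful person would: the job done as asked, in the order asked, and still so for the second after the job is handed in, with the robot touching nothing.
It also fails if it takes over 115 s, if anything falls off the work surface, if the arm or the gripper's body presses on something with over 40 N, if the wrist force passes 120 N, or if a joint passes its speed limit or range.

## Working session

There is one attempt and no reset: what is moved stays moved. The work goes in short steps, Python scripts to look and compute and a shell command to move; the robot and the scene stay as the last step left them, time stands still between calls to the robot, and variables do not carry over. Pictures are saved under pics/ and viewed, at most 19 in all, crops included, and the job is handed in when it is done.

```bash
mkdir -p pics; python3 - <<'E'
from bench import bot
import cv2
for n in("scene","top"):
    cv2.imwrite(f"pics/{n}0.png",cv2.resize(bot.capture(n)[:,:,::-1],(800,600),interpolation=cv2.INTER_CUBIC))
    c=bot.calibration(n);print(n,c["mtx"].tolist(),(-c["R"].T@c["t"]).round(3))
s=bot.sense();print(s["t"],s["tcp_pos"],s["tool_rot"],s["finger_gap"])
E
```

```text
scene [[413.14366868386725, 0.0, 281.47945955157985], [0.0, 413.14366868386725, 204.02610203704353], [0.0, 0.0, 1.0]] [ 0.042 -0.386  0.574]
top [[410.617493290904, 0.0, 285.72544062006085], [0.0, 410.617493290904, 209.14647065795765], [0.0, 0.0, 1.0]] [0.42  0.021 0.978]
0.1 [0.20321928 0.53713758 0.21541066] [-3.34108342e-04  1.79944307e-01  9.83676255e-01 -9.79767800e-04] 0.09414388226658436
```

View pics/scene0.png

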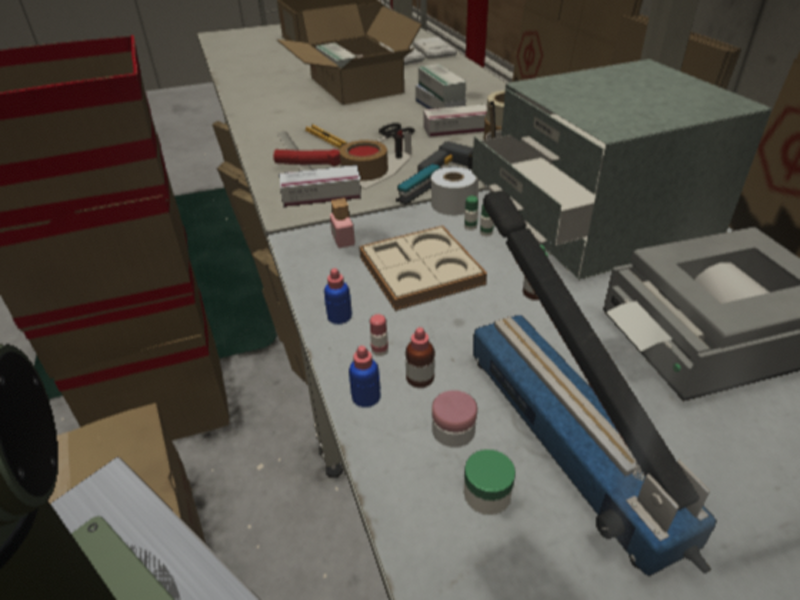

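View pics/top0.png

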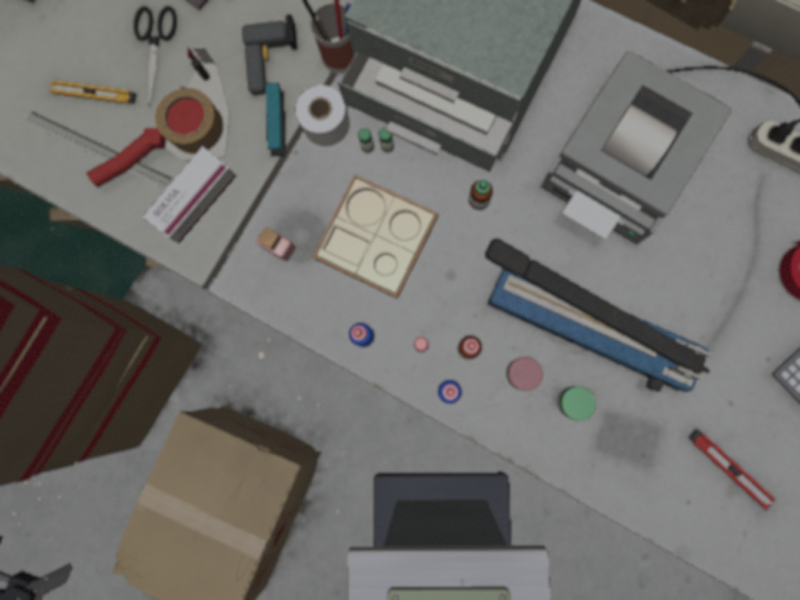

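The top view (800x600) shows:
- **Pink jar:** (525,373), with the green jar at (578,403).
- **Pink-capped bottles:** amber body at (470,346). The ones at (361,334) and (450,391) have blue bodies, so they are decoys. Amber is the one that fits the description.
- **Pink roll-on:** (421,344).
- **Flacon:** (275,243).
- **Wells:** jar (365,207), serum (405,225), flacon (347,245), roll-on (386,264).

Next I'll measure these and take an enlarged crop to confirm.

```bash
cat > h.py <<'E'
from bench import bot
import cv2, numpy as np
def ray(c,uv,z):
    d=c["R"].T@np.linalg.inv(c["mtx"])@np.array([uv[0],uv[1],1.]); o=-c["R"].T@c["t"]
    return (o+d*(z-o[2])/d[2])[:2]
def blobs(m,amin=20):
    cs,_=cv2.findContours(m.astype(np.uint8)*255,cv2.RETR_LIST,cv2.CHAIN_APPROX_NONE)
    return [k for k in cs if cv2.contourArea(k)>=amin]
def yaw():
    w,x,y,z=bot.sense()["tool_rot"]
    return np.degrees(np.arctan2(2*(x*y+w*z),1-2*(y*y+z*z)))  # direction of tool x in world
E
python3 - <<'E'
from h import *
im=bot.capture("top");c=bot.calibration("top");cv2.imwrite("pics/top_raw.png",im[:,:,::-1])
hsv=cv2.cvtColor(im,cv2.COLOR_RGB2HSV);H,S,V=[hsv[:,:,i].astype(int) for i in range(3)]
pink=((H>165)|(H<8))&(S>60)&(V>110)
for k in blobs(pink,15):
    (u,v),r=cv2.minEnclosingCircle(k)
    if 170<u<400 and 150<v<290: print("pink",round(u),round(v),round(r,1),[ray(c,(u,v),z).round(3).tolist() for z in (.046,.06,.08)])
print("tray")
x0,y0=215,118;g=cv2.cvtColor(im,cv2.COLOR_RGB2GRAY)[y0:212,x0:312]
kraft=((H>8)&(H<22)&(S>70))[y0:212,x0:312]
print("yaw",yaw())
a=cv2.resize(im[115:215,160:320],(800,500),interpolation=cv2.INTER_CUBIC)
cv2.imwrite("pics/tray1.png",a[:,:,::-1])
a=cv2.resize(im[205:295,240:384],(800,500),interpolation=cv2.INTER_CUBIC)
cv2.imwrite("pics/obj1.png",a[:,:,::-1])
E
```

```text
pink 315 274 4.0 [[0.401, -0.01], [0.402, -0.009], [0.402, -0.009]]
pink 367 261 10.7 [[0.427, -0.126], [0.427, -0.124], [0.427, -0.121]]
pink 329 242 5.7 [[0.471, -0.044], [0.47, -0.043], [0.469, -0.041]]
pink 294 241 4.6 [[0.476, 0.035], [0.475, 0.035], [0.474, 0.034]]
pink 251 232 4.5 [[0.497, 0.134], [0.496, 0.132], [0.494, 0.13]]
tray
yaw 159.27062244293572
```

View pics/tray1.png

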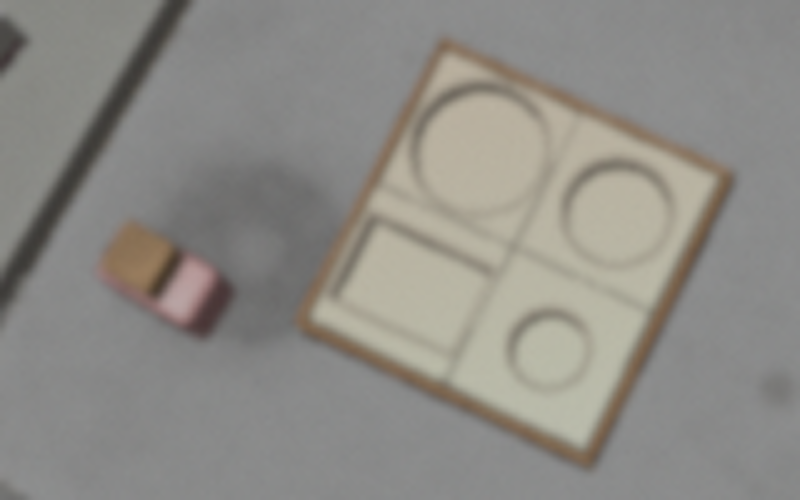

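View pics/obj1.png

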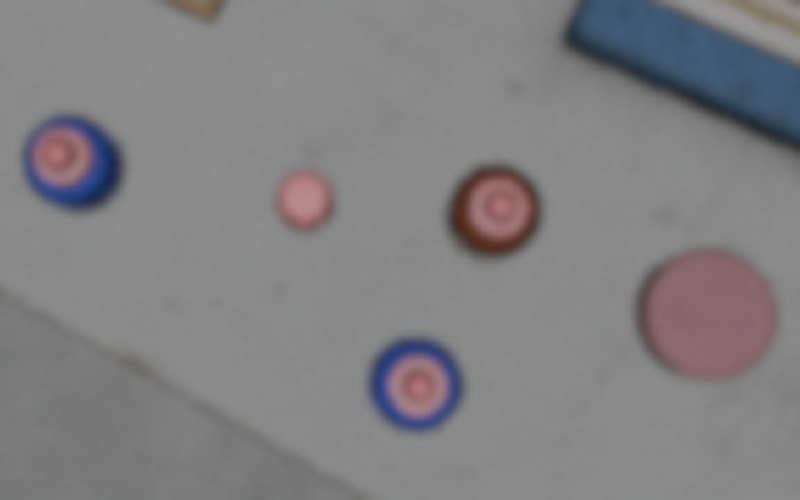

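The crops confirm it: the amber bottle is at crop (495,210), and the other two have blue bodies. The wells are clear too. Now I'll work out tray and object coordinates.

```bash
python3 - <<'E'
from h import *
c=bot.calibration("top")
p=lambda u,v,z:ray(c,(160+u/5,115+v/5),z).round(4)
for n,u,v in (("c1",445,42),("c2",733,178),("c3",590,465),("c4",302,328)):print(n,p(u,v,.02))
for n,u,v in (("jar",482,150),("serum",619,214),("roll",550,350),("flac",413,286)):print(n,p(u,v,.024))
print("cap",p(140,258,.077),"lower edge",p(100,272,.046),p(205,335,.046),p(230,290,.046))
q=lambda u,v,z:ray(c,(u*.7,v*.7),z).round(3)
print("handle",q(500,248,.235),"green serum",q(483,186,.08),"greenroll",q(386,132,.06),"drawer",q(440,150,.05))
c=bot.calibration("wrist");s=bot.sense()
print("wrist cam rel tcp", -c["R"].T@c["t"]-s["tcp_pos"], "axis",c["R"][2], "right",c["R"][0],c["mtx"][0,0])
E
```

```text
c1 [0.7643 0.1407]
c2 [0.6923 0.0022]
c3 [0.5548 0.0728]
c4 [0.624 0.21 ]
jar [0.7083 0.1225]
serum [0.675  0.0571]
roll [0.6097 0.0908]
flac [0.6423 0.156 ]
cap [0.646  0.2729] lower edge [0.6475 0.3004] [0.6162 0.2504] [0.6374 0.2388]
handle [ 0.586 -0.072] green serum [ 0.721 -0.069] greenroll [0.824 0.085] drawer [ 0.794 -0.003]
wrist cam rel tcp [-0.0614862   0.02356338  0.16893231] axis [ 0.21164103 -0.08185664 -0.97391353] right [ 0.35377246  0.93532991 -0.00173546] 341.97981556851
```

The tray corners give a 156 mm square centred at (0.659, 0.106). Its axes are at 63° and -27°, and the cup pitch of about 73 mm fits. I'll fly over the tray and flacon for a closer wrist view.

```bash
python3 -m pendant '[[0,[-20,-8,-3],0],[0,[-40,-15,-3],0],[0,[-44,-16,-3],0],[0,[-44,-16,-3],0],[0,[-44,-16,-3],0],[0,[-44,-16,-3],0],[0,[-44,-16,-3],0],[0,[-44,-16,-3],0],[0,[-44,-16,-3],0],[0,[-44,-16,-3],0],[0,[-44,-16,-3],0],[0,[-38,-17,-2],6]]' 15
python3 -m pendant '[[0,[0,0,0],0],[0,[0,0,0],0]]'
python3 - <<'E'
from h import *
c=bot.calibration("wrist");im=bot.capture("wrist");print(bot.sense()["tcp_pos"],yaw())
np.savez("w1.npz",im=im,**c)
cv2.imwrite("pics/w1.png",cv2.resize(im[:,:,::-1],(800,600),interpolation=cv2.INTER_CUBIC))
E
```

```text
t: 1.65
tcp_pos: [0.6017, 0.1879, 0.2517]
tool_rot: [0.0, 0.233, 0.972, -0.0]
ft_force: [0.3, 0.3, 0.2]
finger_gap: 0.094
gripper_force: 0.0
t: 1.9
tcp_pos: [0.6, 0.1901, 0.2512]
tool_rot: [-0.001, 0.231, 0.973, -0.0]
ft_force: [0.7, 0.9, 0.3]
finger_gap: 0.0937
gripper_force: 0.0
[0.59964388 0.19084753 0.25131618] 153.3148548483601
```

View pics/w1.png

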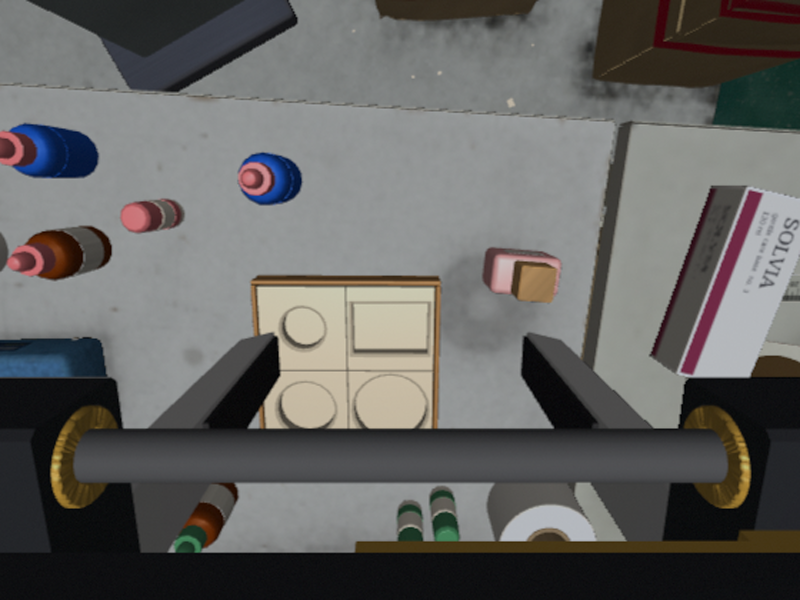

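The wrist view shows the tray squared to the tool. The wells are roll-on (303,327), oblong (391,327), serum (307,404) and jar (391,402). The flacon is at (525,275), turned a few degrees. Next come ray casts.

```bash
python3 - <<'E'
from h import *
w=np.load("w1.npz");im=w["im"];k=.7
p=lambda u,v,z:ray(w,(u*k,v*k),z)
for n,u,v in (("tray TL",253,278),("TR",440,278),("seam",346,370),("seam left/top",346,287),("roll",304,327),("flac",391,327),("serum",307,403),("jar",391,402)):print(n,p(u,v,.024).round(4))
hsv=cv2.cvtColor(im,cv2.COLOR_RGB2HSV);H,S,V=[hsv[:,:,i].astype(int) for i in range(3)]
print([hsv[int(v*k),int(u*k)].tolist() for u,v in((528,284),(540,267),(505,265),(540,290))])
wood=(H>8)&(H<25)&(S>90);wood[:, :340]=0;wood[:,400:]=0;wood[:165]=0;wood[225:]=0
for b in blobs(wood):
    r=cv2.minAreaRect(b);bx=cv2.boxPoints(r)/k;print("wood",bx.round().tolist(),[p(*x,.077).round(3).tolist() for x in bx])
pk=((H>165)|(H<8))&(S>35);
for b in blobs(pk,40):
    (u,v),r=cv2.minEnclosingCircle(b);u/=k;v/=k
    if v<350: print("pink",round(u),round(v),round(r),p(u,v,.06).round(3),p(u,v,.046).round(3))
a=im[160:230,320:410];cv2.imwrite("pics/fl.png",cv2.resize(a[:,:,::-1],(720,560),interpolation=cv2.INTER_CUBIC))
E
```

```text
tray TL [0.5551 0.0768]
TR [0.6246 0.2147]
seam [0.6609 0.1072]
seam left/top [0.5964 0.1418]
roll [0.6109 0.0937]
flac [0.6439 0.1594]
serum [0.6727 0.0621]
jar [0.705  0.1283]
[[16, 119, 163], [17, 134, 105], [0, 21, 203], [16, 116, 152]]
wood [[510.0, 298.0], [515.0, 259.0], [557.0, 265.0], [551.0, 303.0]] [[0.649, 0.254], [0.625, 0.269], [0.642, 0.294], [0.666, 0.279]]
pink 521 272 28 [0.64  0.271] [0.644 0.273]
pink 30 260 17 [ 0.467 -0.051] [ 0.465 -0.062]
pink 141 216 15 [0.478 0.04 ] [0.475 0.033]
pink 166 213 11 [0.484 0.058] [0.482 0.051]
pink 721 282 68 [0.715 0.403] [0.722 0.41 ]
pink 685 272 62 [0.695 0.381] [0.701 0.387]
pink 256 178 13 [0.492 0.129] [0.49  0.125]
pink 16 146 15 [ 0.397 -0.012] [ 0.391 -0.021]
pink 758 11 19 [0.549 0.483] [0.549 0.493]
pink 759 12 29 [0.55  0.483] [0.551 0.494]
pink 727 32 53 [0.552 0.461] [0.552 0.47 ]
```

View pics/fl.png

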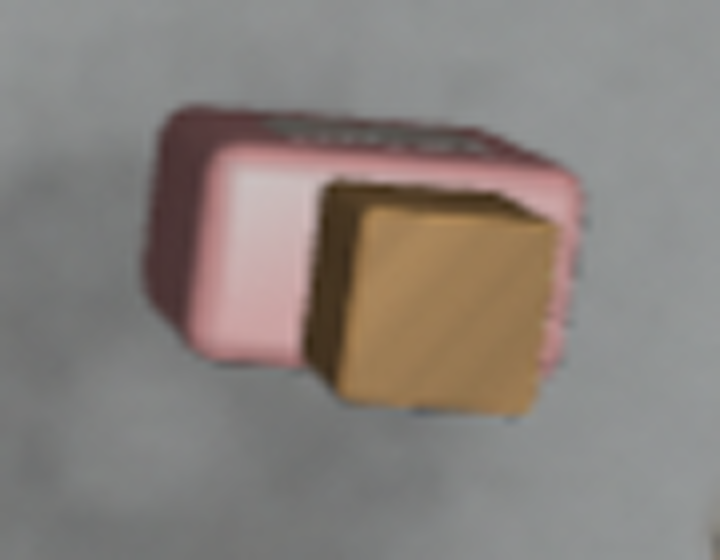

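Now over to the pink jar for a close look.

```bash
python3 -m pendant '[[0,[1,-20,5],0],[0,[1,-36,8],0],[0,[1,-38,10],0],[0,[1,-38,10],0],[0,[1,-38,10],0],[0,[1,-38,12],0],[0,[1,-38,12],0],[0,[1,-38,12],0],[0,[1,-38,12],0],[0,[2,-37,12],0],[0,[1,0,0],0],[0,[1,0,0],0]]'
cat >> h.py <<'E'
def circ(m,c,z,amin=60,lim=None):
    for b in blobs(m,amin):
        (u,v),r=cv2.minEnclosingCircle(b); print(round(u),round(v),round(r,1),ray(c,(u,v),z).round(4))
def go(x,y,z=None):
    s=bot.sense();p=s["tcp_pos"];t=np.radians(yaw());d=np.array([x,y])-p[:2]
    print("tcp",np.round(p,4),"yaw",yaw().round(1),"tool move mm",np.round(1000*np.array([d@[np.cos(t),np.sin(t)],d@[np.sin(t),-np.cos(t)]]),1),None if z is None else round(1000*(p[2]-z),1))
E
python3 - <<'E'
from h import *
c=bot.calibration("wrist");im=bot.capture("wrist");hsv=cv2.cvtColor(im,cv2.COLOR_RGB2HSV);H,S,V=[hsv[:,:,i].astype(int) for i in range(3)]
circ(((H>165)|(H<6))&(S>60)&(V>60),c,.046);go(.427,-.124)
cv2.imwrite("pics/w2.png",cv2.resize(im[:,:,::-1],(800,600)))
E
```

```text
t: 3.45
tcp_pos: [0.4277, -0.1229, 0.1489]
tool_rot: [0.0, 0.231, 0.973, 0.0]
ft_force: [0.4, 0.7, 0.6]
finger_gap: 0.0942
gripper_force: 0.0
400 219 17.5 [ 0.4785 -0.0381]
273 209 31.9 [ 0.4245 -0.1277]
486 176 20.7 [0.4767 0.0364]
458 169 13.9 [0.4615 0.0187]
408 112 19.0 [ 0.4027 -0.001 ]
tcp [ 0.4278 -0.1228  0.149 ] yaw 153.4 tool move mm [ 0.2 -1.4] None
```

View pics/w2.png

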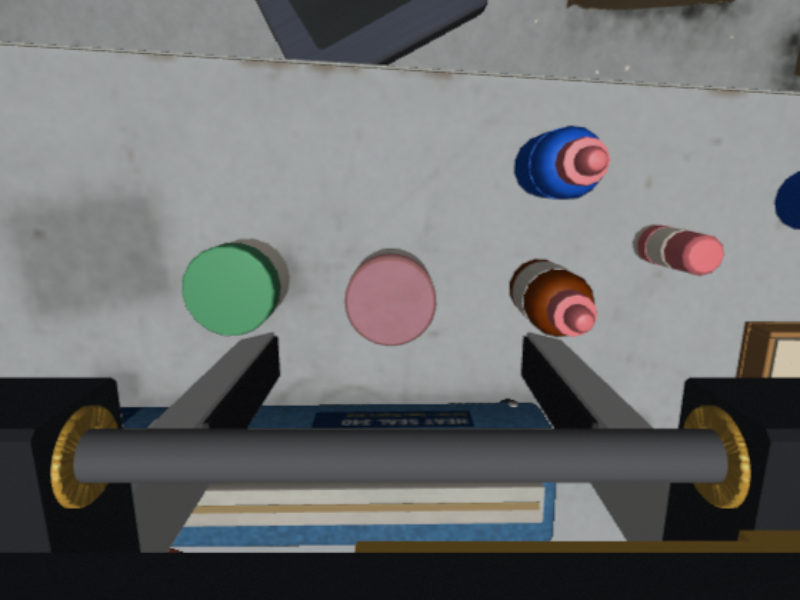

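The pink jar at (390,300) is the middle one. The green jar is at (231,288), and the amber serum at (550,300) still has its pink cap. I'll pre-close to about 70 mm, go down and grip.

```bash
python3 -m pendant '[[0.25,[0,-4.5,0],0],[0.25,[0,0,10],0],[0.25,[0,0,20],0],[0.25,[0,0,25],0],[0.25,[0,0,25],0],[0.25,[0,0,22],0],[0.25,[0,0,12],0],[0.25,[0,0,5],0],[0.25,[0,0,0],0]]' 20
python3 -m pendant '[[0.8,[0,0,0],0],[0.8,[0,0,0],0],[0.8,[0,0,0],0],[0.8,[0,0,0],0],[0.8,[0,0,0],0],[0.8,[0,0,0],0]]'
python3 -c "
from h import *
go(.7065,.125)"
```

```text
t: 4.62
tcp_pos: [0.4256, -0.128, 0.0295]
tool_rot: [0.0, 0.231, 0.973, -0.0]
ft_force: [0.4, 1.0, -1.2]
finger_gap: 0.0703
gripper_force: 0.0
t: 5.38
tcp_pos: [0.4259, -0.1283, 0.0301]
tool_rot: [0.001, 0.231, 0.973, -0.0]
ft_force: [-0.2, -0.1, 5.9]
finger_gap: 0.0525
gripper_force: 20.0
tcp [ 0.4259 -0.1283  0.0301] yaw 153.3 tool move mm [-136.7  352.4] None
```

```bash
python3 -m pendant '[[0.8,[0,0,-10],0],[0.8,[0,0,-25],0],[0.8,[0,0,-35],0],[0.8,[0,0,-35],0],[0.8,[0,0,-25],0],[0.8,[0,0,-10],0],[0.8,[0,15,0],0],[0.8,[0,30,0],0],[0.8,[0,40,0],0],[0.8,[0,40,0],0],[0.8,[0,40,0],0],[0.8,[0,40,0],0]]'
python3 -m pendant '[[0.8,[-10,40,0],0],[0.8,[-20,40,0],0],[0.8,[-30,35,0],0],[0.8,[-30,20,0],0],[0.8,[-27,10,0],0],[0.8,[-15,2,0],0],[0.8,[-5,0,10],0],[0.8,[0,0,20],0],[0.8,[0,0,20],0],[0.8,[0,0,20],0],[0.8,[0,0,10],0],[0.8,[0,0,0],0]]'
python3 - <<'E'
from h import *
c=bot.calibration("wrist");im=bot.capture("wrist");go(.7065,.125)
np.savez("w3.npz",im=im,**c)
cv2.imwrite("pics/w3.png",cv2.resize(im[:,:,::-1],(800,600)))
E
```

```text
t: 6.88
tcp_pos: [0.5167, 0.0575, 0.1673]
tool_rot: [-0.002, 0.231, 0.973, -0.0]
ft_force: [0.3, -0.4, -1.0]
finger_gap: 0.0528
gripper_force: 20.0
t: 8.38
tcp_pos: [0.705, 0.1247, 0.088]
tool_rot: [-0.001, 0.231, 0.973, -0.0]
ft_force: [-0.0, -0.3, -1.4]
finger_gap: 0.0524
gripper_force: 20.0
tcp [0.706  0.1248 0.0893] yaw 153.3 tool move mm [-0.4  0.4] None
```

View pics/w3.png

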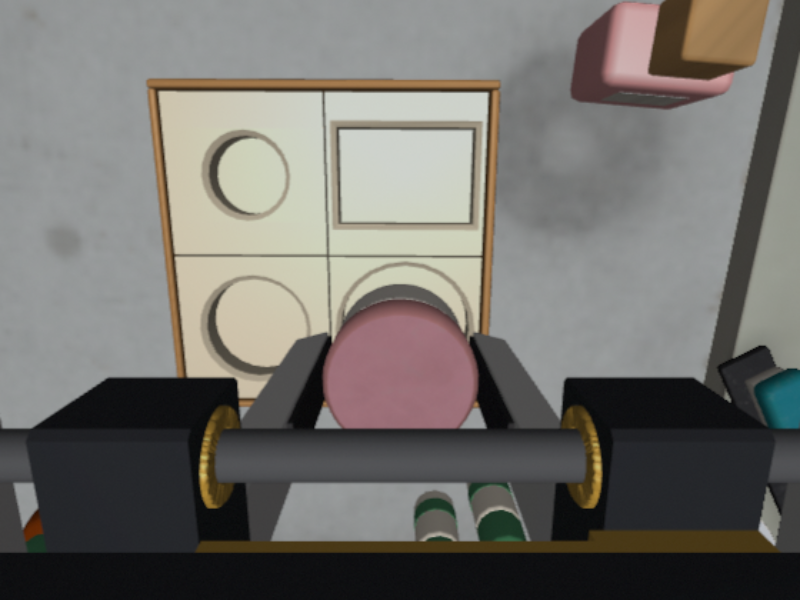

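The tray is at (150–498, 80–405) with its seam crossing at (328,255). The jar is held over the jar well, whose rim arc is at (405,263). I'll refine the cup centres from this view.

```bash
python3 - <<'E'
from h import *
w=np.load("w3.npz");im=w["im"];k=.7;P=lambda u,v,z:ray(w,(u*k,v*k),z)
for z in (.02,.025):
    S=P(328,255,z);A=P(324,91,z);B=P(175,255,z);D=P(482,257,z)
    print(z,"seam",S.round(4),"lens",[np.linalg.norm(q-S).round(4) for q in(A,B,D)],"roll",P(248,174,z).round(4),"flac",P(406,175,z).round(4),"ser",P(258,324,z).round(4),
     "angle",np.degrees(np.arctan2(*(D-B)[::-1])).round(2), "jarwell L,R,top",P(336,330,z).round(4),P(405,262,z).round(4))
    e2=(D-B)/np.linalg.norm(D-B);e1=np.array([e2[1],-e2[0]])
    for n,a,b in(("jar",1,1),("serum",1,-1),("roll",-1,-1),("flac",-1,1)):print(n,(S+.0368*(a*e1+b*e2)).round(4))
hsv=cv2.cvtColor(im,cv2.COLOR_RGB2HSV);H,S_,V=[hsv[:,:,i].astype(int) for i in range(3)]
m=((H>165)|(H<6))&(S_>60);m[:200]=0;m[300:]=0
print("lid L/R",P(324,372,.105).round(4),P(477,372,.105).round(4),"lid top",P(400,298,.105).round(4))
E
```

```text
0.02 seam [0.6612 0.1074] lens [np.float64(0.075), np.float64(0.0748), np.float64(0.0753)] roll [0.6105 0.0921] flac [0.6444 0.1584] ser [0.6761 0.059 ] angle 62.91 jarwell L,R,top [0.6966 0.0927] [0.6812 0.1394]
jar [0.7107 0.1234]
serum [0.6772 0.0578]
roll [0.6117 0.0914]
flac [0.6452 0.1569]
0.025 seam [0.6609 0.1084] lens [np.float64(0.0734), np.float64(0.0732), np.float64(0.0737)] roll [0.6113 0.0934] flac [0.6444 0.1583] ser [0.6755 0.061 ] angle 62.91 jarwell L,R,top [0.6955 0.094 ] [0.6804 0.1397]
jar [0.7104 0.1244]
serum [0.6769 0.0588]
roll [0.6113 0.0923]
flac [0.6449 0.1579]
lid L/R [0.6896 0.1043] [0.7124 0.1496] lid top [0.6784 0.1381]
```

```bash
python3 -m pendant '[[0.8,[-6,-1,5],0],[0.8,[0,0,12],0],[0.8,[0,0,9],0],[0.8,[0,0,0],0],[0.8,[0,0,0],0]]'
python3 - <<'E'
from h import *
c=bot.calibration("wrist");im=bot.capture("wrist");go(.7104,.1244)
np.savez("w4.npz",im=im,**c)
cv2.imwrite("pics/w4.png",cv2.resize(im[125:335,140:420,::-1],(800,600)))
E
```

```text
t: 9.05
tcp_pos: [0.7109, 0.1213, 0.0633]
tool_rot: [-0.0, 0.231, 0.973, -0.0]
ft_force: [-0.1, 0.6, -2.2]
finger_gap: 0.0526
gripper_force: 20.0
tcp [0.7112 0.1213 0.0637] yaw 153.3 tool move mm [2.1 2.5] None
```

View pics/w4.png

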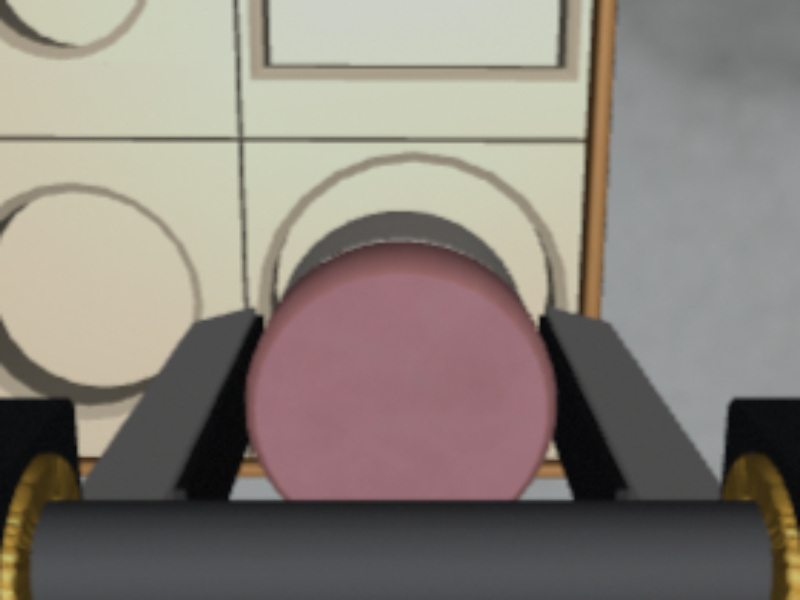

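The jar base is about 2.5 mm off to the left of, and 2.5 mm behind, the well centre. The rim is centred at u=414 and the base at u=402, and the encoder agrees. I'll correct that and lower.

```bash
python3 -m pendant '[[0.8,[2.5,2.5,0],0],[0.8,[0,0,5],0],[0.8,[0,0,5],0],[0.8,[0,0,5],0],[0.8,[0,0,4],0],[0.8,[0,0,1],0],[0.8,[0,0,0],0]]'
python3 -m pendant '[[0.8,[0,0,1],0],[0.8,[0,0,1],0]]'
```

```text
t: 9.98
tcp_pos: [0.7098, 0.1245, 0.0434]
tool_rot: [-0.0, 0.231, 0.973, -0.0]
ft_force: [0.6, -0.4, -1.2]
finger_gap: 0.0528
gripper_force: 20.0
t: 10.22
tcp_pos: [0.71, 0.1246, 0.0416]
tool_rot: [0.0, 0.231, 0.973, 0.0]
ft_force: [-0.0, -0.7, -1.0]
finger_gap: 0.053
gripper_force: 20.0
```

```bash
python3 -m pendant '[[0.8,[0,0,1],0],[0.8,[0,0,0],0]]';python3 -m pendant '[[0.8,[0,0,1],0],[0.8,[0,0,0],0]]';python3 -m pendant '[[0.8,[0,0,1],0],[0.8,[0,0,0],0]]'
```

```text
t: 10.48
tcp_pos: [0.7097, 0.1245, 0.0403]
tool_rot: [-0.0, 0.231, 0.973, -0.0]
ft_force: [1.0, 1.0, -1.4]
finger_gap: 0.0526
gripper_force: 20.0
t: 10.72
tcp_pos: [0.7098, 0.1246, 0.0402]
tool_rot: [0.0, 0.231, 0.973, -0.0]
ft_force: [-1.8, 0.1, 4.2]
finger_gap: 0.0529
gripper_force: 20.0
t: 10.98
tcp_pos: [0.7098, 0.1246, 0.0402]
tool_rot: [0.0, 0.231, 0.973, -0.0]
ft_force: [-4.7, -0.1, 7.8]
finger_gap: 0.0529
gripper_force: 20.0
```

Contact is at TCP z=0.040, so the well floor is at 0.010 and the jar is seated. Release and retreat.

```bash
python3 -m pendant '[[0.6,[0,0,-2],0],[0.25,[0,0,0],0],[0.25,[0,0,0],0],[0.25,[0,0,0],0],[0.25,[0,0,0],0],[0.25,[0,0,-5],0],[0.25,[0,0,-15],0],[0.25,[0,0,-30],0],[0.25,[0,0,-30],0],[0.25,[0,0,-30],0],[0.25,[10,-10,-30],0],[0.25,[20,-20,-10],0]]'
python3 - <<'E'
from h import *
go(.4685,-.0415,.12)
E
```

```text
t: 12.48
tcp_pos: [0.6717, 0.1114, 0.1952]
tool_rot: [0.004, 0.231, 0.973, 0.001]
ft_force: [-0.6, 0.9, -0.5]
finger_gap: 0.0704
gripper_force: 0.0
tcp [0.6717 0.1114 0.1952] yaw 153.3 tool move mm [ 112.8 -227.9] 75.2
```

```bash
python3 -m pendant '[[0.25,[30,-15,0],0],[0.25,[40,-25,0],0],[0.25,[30,-35,5],0],[0.25,[13,-35,10],0],[0.25,[0,-35,15],0],[0.25,[0,-35,15],0],[0.25,[0,-30,10],0],[0.25,[0,-18,5],0],[0.25,[0,0,0],0],[0.25,[0,0,0],0]]'
python3 - <<'E'
from h import *
im=bot.capture("wrist");c=bot.calibration("wrist");hsv=cv2.cvtColor(im,cv2.COLOR_RGB2HSV);H,S,V=[hsv[:,:,i].astype(int) for i in range(3)]
circ(((H>165)|(H<6))&(S>60)&(V>110),c,.08);go(.4685,-.0415)
np.savez("w5.npz",im=im,**c)
cv2.imwrite("pics/w5.png",cv2.resize(im[:,:,::-1],(800,600)))
E
```

```text
t: 13.72
tcp_pos: [0.467, -0.0414, 0.1316]
tool_rot: [0.001, 0.231, 0.973, 0.0]
ft_force: [-0.0, -0.0, 0.2]
finger_gap: 0.0703
gripper_force: 0.0
280 226 9.1 [ 0.466  -0.0406]
280 229 16.6 [ 0.4674 -0.0417]
380 184 15.5 [0.4694 0.0307]
537 147 12.6 [0.4926 0.129 ]
537 148 20.2 [0.493  0.1288]
278 116 10.1 [ 0.4017 -0.0097]
278 114 17.8 [ 0.4002 -0.0087]
tcp [ 0.467  -0.0412  0.1315] yaw 153.3 tool move mm [-1.5  0.4] None
```

View pics/w5.png

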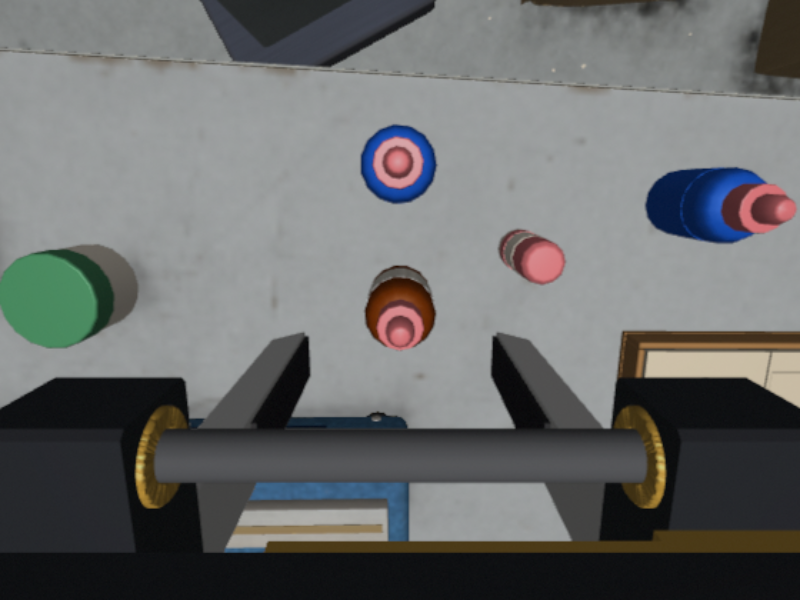

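The amber bottle is centred between the jaws at (400,310), with the blue ones well clear. Descend and grip.

```bash
python3 -m pendant '[[0.35,[-0.5,0,8],0],[0.35,[0,0,20],0],[0.35,[0,0,25],0],[0.35,[0,0,22],0],[0.35,[0,0,15],0],[0.35,[0,0,7.5],0],[0.35,[0,0,0],0],[0.9,[0,0,0],0],[0.9,[0,0,0],0],[0.9,[0,0,0],0],[0.9,[0,0,0],0],[0.9,[0,0,0],0]]' 20
python3 - <<'E'
from h import *
go(.677,.0585)
E
```

```text
t: 15.28
tcp_pos: [0.4671, -0.0419, 0.0336]
tool_rot: [0.001, 0.231, 0.973, 0.0]
ft_force: [-0.6, 0.9, 4.0]
finger_gap: 0.0375
gripper_force: 20.0
tcp [ 0.4671 -0.0419  0.0336] yaw 153.3 tool move mm [-142.3  184.1] None
```

```bash
python3 -m pendant '[[0.9,[0,0,-10],0],[0.9,[0,0,-25],0],[0.9,[0,0,-35],0],[0.9,[0,0,-35],0],[0.9,[0,0,-20],0],[0.9,[0,15,-5],0],[0.9,[0,35,0],0],[0.9,[0,40,0],0],[0.9,[0,40,0],0],[0.9,[-10,34,0],0],[0.9,[-25,15,0],0],[0.9,[-35,5,0],0]]'
python3 -m pendant '[[0.9,[-35,0,0],0],[0.9,[-25,0,0],0],[0.9,[-12,0,10],0],[0.9,[0,0,25],0],[0.9,[0,0,25],0],[0.9,[0,0,20],0],[0.9,[0,0,10],0],[0.9,[0,0,0],0],[0.9,[0,0,0],0]]'
python3 - <<'E'
from h import *
c=bot.calibration("wrist");im=bot.capture("wrist");go(.6765,.0588)
np.savez("w6.npz",im=im,**c)
cv2.imwrite("pics/w6.png",cv2.resize(im[70:350,110:470,::-1],(771,600)))
E
```

```text
t: 16.77
tcp_pos: [0.6113, 0.0936, 0.161]
tool_rot: [-0.002, 0.23, 0.973, -0.0]
ft_force: [0.3, 0.0, -0.9]
finger_gap: 0.0375
gripper_force: 20.0
t: 17.9
tcp_pos: [0.677, 0.0588, 0.0741]
tool_rot: [0.001, 0.231, 0.973, 0.0]
ft_force: [0.1, 0.3, -1.4]
finger_gap: 0.0376
gripper_force: 20.0
tcp [0.6772 0.0587 0.0744] yaw 153.3 tool move mm [ 0.6 -0.2] None
```

View pics/w6.png

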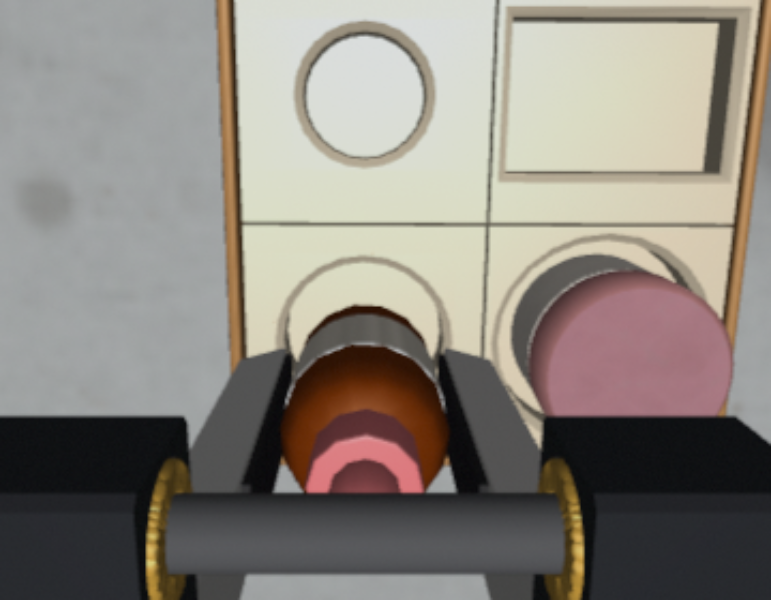

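```bash
python3 - <<'E'
from h import *
w=np.load("w6.npz");P=lambda u,v,z:ray(w,(110+u/2.142,70+v/2.142),z)
e1=np.array([.890,-.4555]);e2=np.array([.4555,.890])
r=P(366,257,.024)+.0275*e1;b=P(366,305,.0744-.0336)+.019*e1;S=P(487,225,.024)
cs=S+.0368*(e1-e2);rollS=S-.0368*(e1+e2);fl=S-.0368*(e1-e2)
print("rim",r.round(4),"bottle",b.round(4),"cup by seam",cs.round(4),"rollcup seam",rollS.round(4),"roll rim",P(365,94,.024).round(4),"flac",fl.round(4),P(625,95,.024).round(4))
print("diff e1,e2 mm",((cs+r)/2-b)@e1*1000,((cs+r)/2-b)@e2*1000)
E
```

```text
rim [0.6783 0.0585] bottle [0.6803 0.0575] cup by seam [0.6774 0.0584] rollcup seam [0.6119 0.0919] roll rim [0.611  0.0922] flac [0.6455 0.1574] [0.645  0.1592]
diff e1,e2 mm -2.6490466843754383 -0.275964739893718
```

```bash
python3 -m pendant '[[0.9,[1.5,0,4],0],[0.9,[0,0,8],0],[0.9,[0,0,8],0],[0.9,[0,0,5],0],[0.9,[0,0,3],0],[0.9,[0,0,1],0],[0.9,[0,0,0],0]]';python3 -m pendant '[[0.9,[0,0,1],0],[0.9,[0,0,0],0]]';python3 -m pendant '[[0.9,[0,0,1],0],[0.9,[0,0,0],0]]'
```

```text
t: 18.82
tcp_pos: [0.6749, 0.0594, 0.0441]
tool_rot: [0.0, 0.231, 0.973, 0.0]
ft_force: [-0.7, 0.8, -1.1]
finger_gap: 0.0371
gripper_force: 20.0
t: 19.08
tcp_pos: [0.6752, 0.0594, 0.0436]
tool_rot: [0.001, 0.231, 0.973, 0.0]
ft_force: [-0.9, 0.1, 0.8]
finger_gap: 0.0371
gripper_force: 20.0
t: 19.32
tcp_pos: [0.6753, 0.0594, 0.0436]
tool_rot: [0.001, 0.231, 0.973, 0.0]
ft_force: [-2.5, 0.2, 5.9]
finger_gap: 0.0375
gripper_force: 20.0
```

The serum is seated too. Release and move to the roll-on.

```bash
python3 -m pendant '[[0.6,[0,0,-1.5],0],[0.42,[0,0,0],0],[0.42,[0,0,0],0],[0.42,[0,0,0],0],[0.42,[0,0,-5],0],[0.42,[0,0,-20],0],[0.42,[0,0,-35],0],[0.42,[0,0,-40],0],[0.42,[0,0,-20],0],[0.42,[20,0,0],0],[0.42,[35,-5,0],0],[0.42,[40,-10,0],0]]'
python3 - <<'E'
from h import *
go(.475,.035,.13)
E
```

```text
t: 20.82
tcp_pos: [0.5824, 0.089, 0.1636]
tool_rot: [0.0, 0.231, 0.973, 0.0]
ft_force: [0.0, -0.6, -0.0]
finger_gap: 0.0547
gripper_force: 0.0
tcp [0.5824 0.089  0.1636] yaw 153.3 tool move mm [ 71.6 -96.5] 33.6
```

```bash
python3 -m pendant '[[0.42,[35,-20,5],0],[0.42,[25,-30,10],0],[0.42,[8,-28,10],0],[0.42,[0,-12,10],0],[0.42,[0,0,10],0],[0.42,[0,0,0],0],[0.42,[0,0,0],0]]'
python3 - <<'E'
from h import *
im=bot.capture("wrist");c=bot.calibration("wrist");hsv=cv2.cvtColor(im,cv2.COLOR_RGB2HSV);H,S,V=[hsv[:,:,i].astype(int) for i in range(3)]
circ(((H>165)|(H<6))&(S>60)&(V>150),c,.06);go(.475,.035)
cv2.imwrite("pics/w7.png",cv2.resize(im[:,:,::-1],(800,600)))
E
```

```text
t: 21.7
tcp_pos: [0.4828, 0.0393, 0.1186]
tool_rot: [0.0, 0.231, 0.973, 0.0]
ft_force: [0.6, -0.7, 0.7]
finger_gap: 0.0546
gripper_force: 0.0
269 218 15.2 [0.4749 0.0348]
420 183 13.6 [0.499  0.1368]
418 182 18.2 [0.4974 0.1354]
147 150 13.5 [ 0.3978 -0.0156]
150 150 18.9 [ 0.3983 -0.0143]
tcp [0.4828 0.0392 0.1187] yaw 153.3 tool move mm [ 5.1 -7.3] None
```

View pics/w7.png

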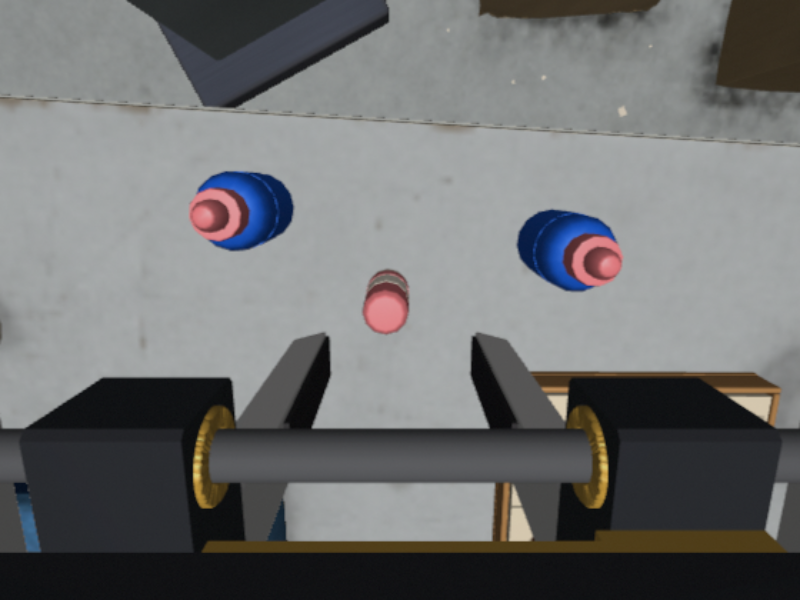

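The roll-on is at (385,305), and both views put it at (0.475, 0.035). Descend and grip.

```bash
python3 -m pendant '[[0.42,[5,-7.3,0],0],[0.42,[0,0,8],0],[0.42,[0,0,20],0],[0.42,[0,0,25],0],[0.42,[0,0,18],0],[0.42,[0,0,9],0],[0.42,[0,0,2.5],0],[0.42,[0,0,0],0],[1,[0,0,0],0],[1,[0,0,0],0],[1,[0,0,0],0],[1,[0,0,0],0]]' 15
python3 -m pendant '[[1,[0,0,0],0],[1,[0,0,-10],0],[1,[0,0,-25],0],[1,[0,0,-35],0],[1,[0,0,-20],0],[1,[0,0,-5],0],[1,[0,0,0],0]]'
python3 - <<'E'
from h import *
go(.6112,.0924)
E
```

```text
t: 23.25
tcp_pos: [0.4744, 0.0346, 0.0362]
tool_rot: [0.0, 0.231, 0.973, 0.0]
ft_force: [-0.6, 0.5, 1.0]
finger_gap: 0.0233
gripper_force: 15.0
t: 24.12
tcp_pos: [0.474, 0.0347, 0.1309]
tool_rot: [-0.0, 0.231, 0.973, -0.0]
ft_force: [0.2, 0.1, -0.5]
finger_gap: 0.0234
gripper_force: 15.0
tcp [0.474  0.0347 0.1309] yaw 153.3 tool move mm [-96.6 113.3] None
```

```bash
python3 -m pendant '[[1,[-10,20,0],0],[1,[-25,35,0],0],[1,[-30,33,0],0],[1,[-22,18,0],0],[1,[-9.6,7.3,0],0],[1,[0,0,10],0],[1,[0,0,20],0],[1,[0,0,20],0],[1,[0,0,10],0],[1,[0,0,0],0],[1,[0,0,0],0]]'
python3 - <<'E'
from h import *
c=bot.calibration("wrist");im=bot.capture("wrist");go(.6112,.0924)
np.savez("w8.npz",im=im,**c)
cv2.imwrite("pics/w8.png",cv2.resize(im[70:350,110:470,::-1],(771,600)))
E
```

```text
t: 25.5
tcp_pos: [0.612, 0.0923, 0.0715]
tool_rot: [0.001, 0.231, 0.973, 0.0]
ft_force: [0.8, 0.4, 0.1]
finger_gap: 0.0231
gripper_force: 15.0
tcp [0.6122 0.0924 0.0718] yaw 153.3 tool move mm [ 0.9 -0.4] None
```

View pics/w8.png

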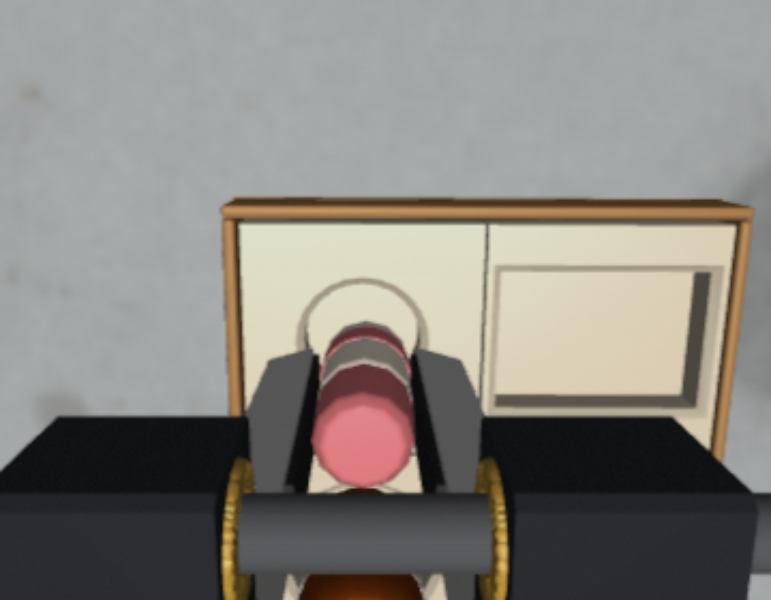

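The roll-on base (u≈366) is centred over its well (u≈363). The serum and jar stay clear. Lower it.

```bash
python3 -m pendant '[[1,[1,-0.5,4],0],[1,[0,0,7],0],[1,[0,0,7],0],[1,[0,0,4],0],[1,[0,0,2],0],[1,[0,0,1],0],[1,[0,0,0],0]]';python3 -m pendant '[[1,[0,0,1],0],[1,[0,0,0],0]]';python3 -m pendant '[[1,[0,0,1],0],[1,[0,0,0],0]]'
```

```text
t: 26.42
tcp_pos: [0.6104, 0.0924, 0.0462]
tool_rot: [0.0, 0.231, 0.973, 0.0]
ft_force: [-1.3, 0.4, -0.2]
finger_gap: 0.0234
gripper_force: 15.0
t: 26.68
tcp_pos: [0.6107, 0.0924, 0.0461]
tool_rot: [0.0, 0.231, 0.973, 0.0]
ft_force: [-2.1, -0.8, 4.7]
finger_gap: 0.0236
gripper_force: 15.0
t: 26.92
tcp_pos: [0.611, 0.0924, 0.046]
tool_rot: [0.001, 0.231, 0.973, 0.0]
ft_force: [-3.3, -0.2, 8.5]
finger_gap: 0.0235
gripper_force: 15.0
```

The roll-on is seated. Release and go to the flacon.

```bash
python3 -m pendant '[[0.8,[0,0,-1.5],0],[0.55,[0,0,0],0],[0.55,[0,0,0],0],[0.55,[0,0,0],0],[0.55,[0,0,-5],0],[0.55,[0,0,-20],0],[0.55,[0,0,-35],0],[0.55,[0,0,-35],0],[0.55,[0,0,-15],0],[0.5,[0,20,-5],0],[0.5,[0,35,0],0],[0.5,[0,35,0],0]]'
python3 - <<'E'
from h import *
w=np.load("w1.npz");print(ray(w,(376.4,198.8),.077))
q=ray(w,(376.4,198.8),.077);go(*q)
E
```

```text
t: 28.42
tcp_pos: [0.6506, 0.1745, 0.1589]
tool_rot: [-0.001, 0.231, 0.973, -0.0]
ft_force: [0.9, -1.0, 0.9]
finger_gap: 0.0471
gripper_force: 0.0
[0.64890059 0.27601782]
tcp [0.6506 0.1745 0.1589] yaw 153.3 tool move mm [47.1 89.9] None
```

```bash
python3 -m pendant '[[0.5,[10,30,0],0],[0.5,[20,35,0],0],[0.5,[12,20,5],0],[0.5,[4,3,10],0],[0.5,[0,0,10],4.5],[0.5,[0,0,0],0],[0.5,[0,0,0],0]]'
python3 - <<'E'
from h import *
im=bot.capture("wrist");c=bot.calibration("wrist");hsv=cv2.cvtColor(im,cv2.COLOR_RGB2HSV);H,S,V=[hsv[:,:,i].astype(int) for i in range(3)]
go(.6475,.2745)
np.savez("w9.npz",im=im,**c)
cv2.imwrite("pics/w9.png",cv2.resize(im[70:350,110:470,::-1],(771,600)))
E
```

```text
t: 29.3
tcp_pos: [0.6493, 0.2711, 0.1352]
tool_rot: [-0.0, 0.269, 0.963, -0.0]
ft_force: [-0.5, -0.7, -0.4]
finger_gap: 0.0469
gripper_force: 0.0
tcp [0.6496 0.2713 0.1357] yaw 148.8 tool move mm [3.5 1.7] None
```

View pics/w9.png

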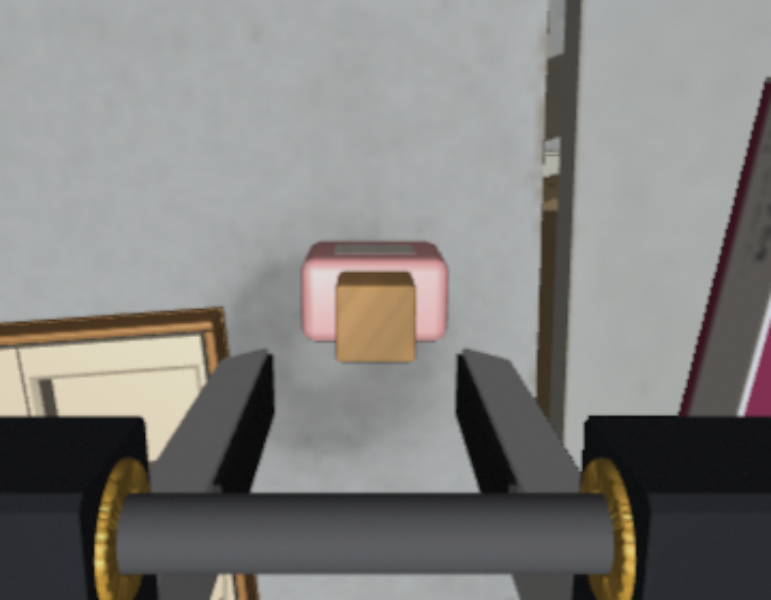

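The flacon is now square to the tool, with the cap top spanning (336–415, 288–361).

```bash
python3 - <<'E'
from h import *
w=np.load("w9.npz");P=lambda u,v,z:ray(w,(110+u/2.142,70+v/2.142),z)
print("size",np.linalg.norm(P(336,325,.077)-P(415,325,.077)),np.linalg.norm(P(375,288,.077)-P(375,361,.077)))
q=P(375.5,324.5,.077);print(q);go(*q,.060)
E
```

```text
size 0.0254572873502696 0.02439370688921039
[0.649189   0.27575089]
tcp [0.6496 0.2713 0.1357] yaw 148.8 tool move mm [2.7 3.6] 75.7
```

```bash
python3 -m pendant '[[0.5,[2.7,3.6,5],0],[0.5,[0,0,20],0],[0.5,[0,0,24],0],[0.5,[0,0,15],0],[0.5,[0,0,8],0],[0.5,[0,0,2.5],0],[0.5,[0,0,0],0],[1,[0,0,0],0],[1,[0,0,0],0],[1,[0,0,0],0],[1,[0,0,0],0],[1,[0,0,0],0]]' 25
python3 -m pendant '[[1,[0,0,-8],0],[1,[0,0,-20],0],[1,[0,0,-30],0],[1,[0,0,-25],0],[1,[0,0,-7],0],[1,[0,0,0],-4.2],[1,[0,0,0],0]]'
python3 - <<'E'
from h import *
go(.645,.158)
E
```

```text
t: 30.85
tcp_pos: [0.649, 0.2764, 0.0615]
tool_rot: [0.0, 0.269, 0.963, 0.0]
ft_force: [-0.1, -1.2, 2.7]
finger_gap: 0.0261
gripper_force: 25.0
t: 31.72
tcp_pos: [0.6484, 0.2764, 0.1505]
tool_rot: [-0.0, 0.234, 0.972, -0.0]
ft_force: [-1.1, 0.2, -2.0]
finger_gap: 0.0256
gripper_force: 25.0
tcp [0.6484 0.2764 0.1505] yaw 152.9 tool move mm [ -50.9 -107. ] None
```

```bash
python3 -m pendant '[[1,[-5,-15,0],0],[1,[-15,-30,0],0],[1,[-17,-32,0],0],[1,[-10,-22,0],0],[1,[-4,-8,0],0],[1,[0,0,10],0],[1,[0,0,20],0],[1,[0,0,18],0],[1,[0,0,6],0],[1,[0,0,0],0],[1,[0,0,0],0]]'
python3 - <<'E'
from h import *
c=bot.calibration("wrist");im=bot.capture("wrist");go(.645,.158)
np.savez("w10.npz",im=im,**c)
cv2.imwrite("pics/w10.png",cv2.resize(im[70:350,110:470,::-1],(771,600)))
E
```

```text
t: 33.1
tcp_pos: [0.6463, 0.1583, 0.0976]
tool_rot: [0.001, 0.234, 0.972, 0.0]
ft_force: [-0.7, 0.4, -1.5]
finger_gap: 0.0261
gripper_force: 25.0
tcp [0.6464 0.1582 0.0979] yaw 153.0 tool move mm [ 1.2 -0.8] None
```

View pics/w10.png

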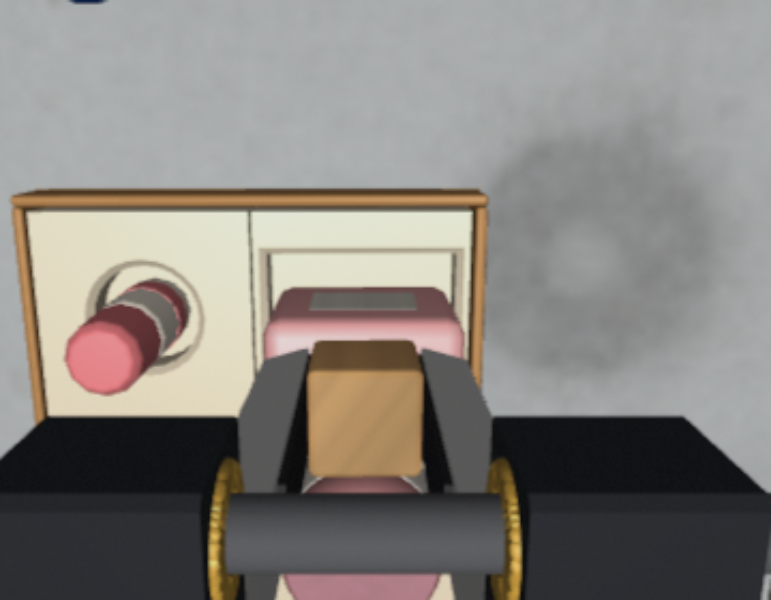

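```bash
python3 - <<'E'
from h import *
w=np.load("w10.npz");P=lambda u,v,z:ray(w,(110+u/2.142,70+v/2.142),z)
e1=np.array([.890,-.4555]);e2=np.array([.4555,.890])
r=P(362,250,.024)+.0245*e1;b=P(364,289,.0365)+.016*e1
print(r,b,(r-b)@e1*1000,(r-b)@e2*1000)
E
```

```text
[0.64605541 0.15757737] [0.64820641 0.15723887] -2.0685804331706215 -0.6785107058549563
```

Encoder and vision agree on about +1.5 mm in tool x and -0.7 mm in y. Lower the flacon.

```bash
python3 -m pendant '[[1,[1.5,-0.7,4],0],[1,[0,0,7],0],[1,[0,0,7],0],[1,[0,0,5],0],[1,[0,0,2.5],0],[1,[0,0,1],0],[1,[0,0,0],0]]';python3 -m pendant '[[1,[0,0,1],0],[1,[0,0,0],0]]';python3 -m pendant '[[1,[0,0,1],0],[1,[0,0,0],0]]'
```

```text
t: 34.02
tcp_pos: [0.6437, 0.1578, 0.0715]
tool_rot: [-0.0, 0.234, 0.972, -0.0]
ft_force: [-4.2, -1.6, 5.8]
finger_gap: 0.026
gripper_force: 25.0
t: 34.28
tcp_pos: [0.6437, 0.1577, 0.0714]
tool_rot: [-0.0, 0.234, 0.972, -0.001]
ft_force: [-5.2, -1.7, 10.1]
finger_gap: 0.0258
gripper_force: 25.0
t: 34.52
tcp_pos: [0.6437, 0.1575, 0.0712]
tool_rot: [-0.0, 0.234, 0.972, -0.001]
ft_force: [-8.2, -2.8, 13.5]
finger_gap: 0.0258
gripper_force: 25.0
```

The contact height of 0.0715 matches a seated flacon. Release, back away and check.

```bash
python3 -m pendant '[[0.8,[0,0,-2],0],[0.6,[0,0,0],0],[0.6,[0,0,0],0],[0.6,[0,0,0],0],[0.6,[0,0,-5],0],[0.6,[0,0,-20],0],[0.6,[0,0,-40],0],[0.6,[0,0,-40],0],[0.6,[40,0,-20],0],[0.6,[50,0,0],0],[0.6,[40,0,0],0],[0.6,[0,0,0],0]]'
python3 - <<'E'
from h import *
im=bot.capture("top");cv2.imwrite("pics/end.png",cv2.resize(im[85:295,160:440,::-1],(800,600),interpolation=cv2.INTER_CUBIC))
w=bot.capture("wrist");cv2.imwrite("pics/endw.png",cv2.resize(w[:,:,::-1],(800,600)))
E
```

```text
t: 36.02
tcp_pos: [0.5265, 0.2186, 0.1973]
tool_rot: [0.001, 0.232, 0.973, 0.001]
ft_force: [0.9, -0.0, 0.1]
finger_gap: 0.037
gripper_force: 0.0
```

View pics/endw.png

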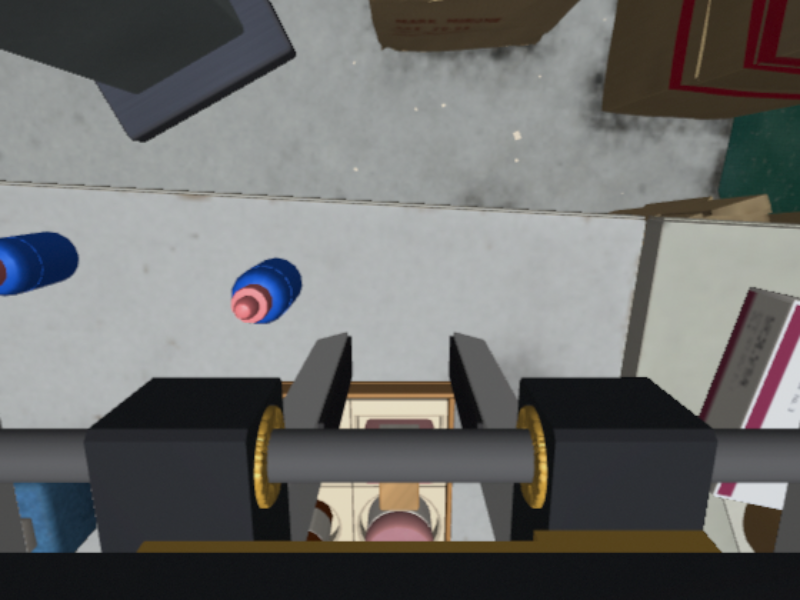

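View pics/end.png

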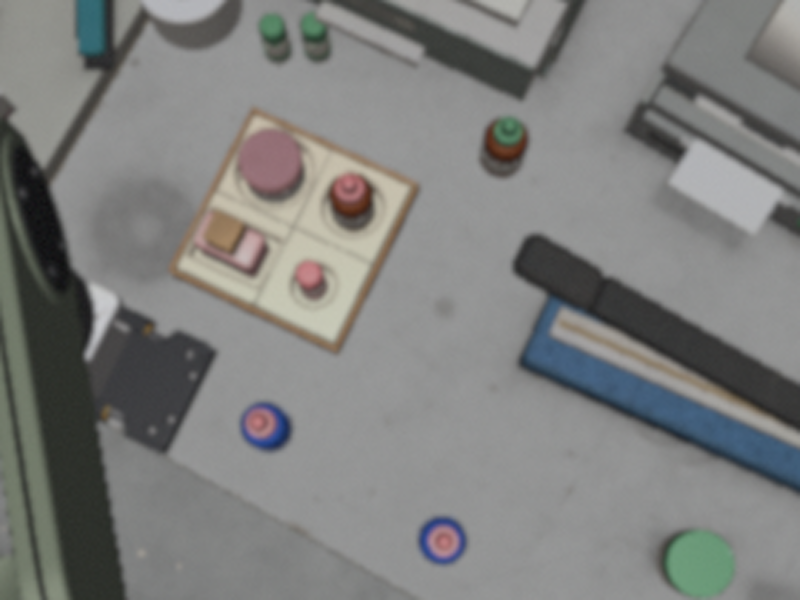

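The top crop shows the jar (270,163), serum (350,195), flacon (230,240) and roll-on (310,280) upright in their own wells. The green serum and jar, both blue bottles and the green roll-ons are still standing where they were. Nothing touches the robot, so I'm handing in.

```bash
python3 -c "
from bench import bot
print(bot.sign_off())"
```

```text
the job is handed in; nothing more can be done
None
```

The rose gift set is made up and handed in at about 36 s: the jar, serum, roll-on and flacon each stand upright, right down in their own cups, and all the look-alikes are still standing where they were.

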